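# Reseat the inner lid of a tea canister and take off the outer lid alone

### The job

The tea canister's white inner lid came off stuck inside its steel outer lid: first swing the canister's carrying handle off the mouth and down until it snaps into the rest on the canister's side, then put the two nested lids back on together and press them down until the inner lid snaps fully home in the mouth. Now lift off the outer lid alone, leaving the inner lid seated and the handle in its rest, and finish while still gripping the outer lid, still and roughly level, at least 5 cm clear straight above the canister, so that I can take it for washing up. Keep the canister upright and where it is (a few centimetres at most), never tip the lids over, and leave the mug, the teaspoon and the tea box alone.

Things in the scene. Friction and masses are not known exactly. Their poses are not given: they have to be found in the camera images.
- canister: loose round steel tea canister with a green band, 1.2 kg; body 108 mm wide up to 78 mm high, then a neck 87 mm wide outside up to 98 mm, mouth 80 mm wide. Sprung dimples inside the neck snap over the inner lid's plug: about 9 N straight down pushes it home, about as much pulls it out. Origin: centre of the underside, z up. Its -x side carries a steel cradle, the handle's rest
- canister_mouth (a point): centre of the canister's mouth, level with the top of the neck's rim, 98 mm above the canister's underside; axes as the canister's
- handle (a joint): angle of the wire carrying handle about the canister's y axis through handle_hinge: 0 = down in its rest (bar 76 mm out on the -x side, 38 mm above the underside), 1.87 = straight up over the mouth, more = leaning to +x. It stays where it is left (under 1 N at the bar moves it); over the last 0.15 rad a sprung nose on the rest must be passed (2 to 3 N), then it snaps in
- handle_grip (a point): middle of the handle's wooden bar: a rod 14 mm in diameter, 64 mm long, lying along the canister's y axis, 80 mm from the hinge line; the 4 mm wire from it to the pivots passes 60 mm to either side of the canister's axis
- handle_hinge (a point): middle of the handle's hinge line, on the canister's axis 62 mm above its underside
- outer_lid: steel outer lid, 150 g, open side down on the worktop: 108 mm wide, skirt 24 mm deep, 103 mm inside; top plate at 24 to 27 mm; round wooden knob 26 mm in diameter from 27 to 50 mm. Origin: centre of the lower rim, z up (18 mm below canister_mouth when home). Three light sprung dimples in the skirt hold the nested inner lid up against the plate; about 2.5 N pulls it out
- lid_knob (a point): point on the axis of the outer lid's knob, 47 mm above the lid's lower rim, 20 mm above its top plate, 3 mm below the knob's top
- inner_lid: white plastic inner lid, 50 g, nested in the outer lid and hidden by it at the start: plug 76 mm in diameter, 18 mm deep, below a flange 94 mm in diameter, 6 mm thick. Origin: centre of the plug's underside, z up; 18 mm below canister_mouth when home, the flange then resting on the neck's rim
- mug: white mug with tea, 82 mm wide without the handle, 91 mm high, origin under its middle; bystander, leave alone
- teaspoon: teaspoon lying flat, 130 mm long, origin under its middle; bystander, leave alone
- tea_box: blue tea box, 68 x 132 x 86 mm high, origin under its middle; bystander, leave alone
Not all that is in view belongs to the job. Leave any green look-alike of the outer_lid alone.

How it is judged:
On the way, in this order (a step that is already met when the one before it is completed fails the run):
1. the handle is down in its rest (within 0.06 rad) (value of joint handle below 0.06 rad), for 0.2 s.
2. the inner lid is fully home in the mouth with the outer lid over it (z of inner_lid in the frame of canister_mouth between -0.0205 and -0.016 m and horizontal distance between inner_lid and canister_mouth below 0.004 m and angle between the z axis of inner_lid and the z axis of canister, either way round below 0.06 rad and value of joint handle below 0.06 rad and z of outer_lid in the frame of canister_mouth below -0.014 m), for 0.2 s.
At the end, for the whole second after the job is handed in: Inner lid home (flange on the rim within 2 mm, centred within 4 mm, level within 0.06 rad), handle within 0.06 rad of its rest, canister upright on the worktop, outer lid gripped and still, within 0.3 rad of level, rim 40 mm or more above the mouth, centred over it within 60 mm, touching neither (z of inner_lid in the frame of canister_mouth between -0.0205 and -0.016 m and horizontal distance between inner_lid and canister_mouth below 0.004 m and angle between the z axis of inner_lid and the z axis of canister, either way round below 0.06 rad and value of joint handle below 0.06 rad and z of outer_lid in the frame of canister_mouth above 0.04 m and horizontal distance between outer_lid and canister_mouth below 0.06 m and angle between outer_lid's own z axis and vertical below 0.3 rad and linear speed of outer_lid below 0.03 m/s and contact force between the fingers and outer_lid above 1 N and contact force between outer_lid and canister below 0.05 N and contact force between outer_lid and inner_lid below 0.05 N and contact force between each of the arm, the fingers and canister below 0.1 N and contact force between the fingers and inner_lid below 0.1 N and angle between canister's own z axis and vertical below 0.05 rad and height (world z) of canister below 0.005 m); the arm keeps its last pose, push and grip.
It fails at once if the canister is pushed more than 50 mm from its place (distance of canister from where it was at the start of the episode above 0.05 m).
It fails at once if the canister is tipped more than 0.15 rad (angle between canister's own z axis and vertical above 0.15 rad).
It fails at once if a lid is tipped more than 0.6 rad (angle between any of inner_lid, outer_lid's own z axis and vertical above 0.6 rad).
It fails at once if the mug, the teaspoon or the tea box is moved more than 20 mm (distance of any of mug, teaspoon, tea_box from where it was at the start of the episode above 0.02 m).
It also fails if it takes over 61 s, if anything falls off the work surface, if the arm or the gripper's body presses on something with over 40 N, if the wrist force passes 120 N, or if a joint passes its speed limit or range.

### The arm

A 6-joint arm with a two-finger parallel gripper is mounted at the origin on a cart in front of the work surface, level with it; the furniture and walls round the work are solid. World frame = base frame: x ahead of the robot, y to its left, z up, the work surface at z = 0. Lengths are in m, angles in rad, forces in N, time in s.
With the tool pointing down it reaches from about 0.3 to 0.775 m from the base axis. Payload 14.6 kg.
Tool frame: the origin (TCP) lies at the very end of the fingers, on their centre line; the grasp point (between the pads) lies 19 mm behind it; z points along the fingers, y is the line along which they close (so a half turn about z gives the same grasp; the last joint's range is limited). The gripper opens to 94 mm and grips with 3 to 60 N. Pads are 16 mm wide; open, the fingers measure 119 mm over their backs; the gripper's body (75 mm by 177 mm) begins 78 mm behind the grasp point.
Start: joints at [1.246, 0.3, 1.521, -0, 1.321, -0.067], TCP at [0.14, 0.532, 0.205] pointing down, gripper open.
Joint ranges: [-3.03, 3.03], [-0.79, 2.21], [0.23, 2.52], [-1.04, 4.18], [0, 3.07], [-2.55, 2.55]. Speed limits (rad/s): [2.22, 2.22, 2.57, 3.14, 3.14, 3.14].

### API

Orientations are given as [roll, pitch, yaw] about the fixed x, y, z axes, in that order (R = Rz(yaw) Ry(pitch) Rx(roll)).
In Python, from station import ctrl, camera, camera_info, finder gives the robot as it stands.
- The arm moves only by the tool carry_out, never from a script. Its argument "motion" is a list of rows, each a list of 2 entries, a list of its own where there are three numbers: the shift along the tool's x, y, z as a fraction of full scale, then the turn about the tool's z as a fraction of full scale. A call has 1 to 12 rows; each row is the pose to reach, as a shift and turn from the pose commanded when the call began, along the tool's axes at that moment, turning the shorter way round; what a row does not reach only later rows make up. Full scale, the value 1, is 200 mm for a shift and 360 degrees for a turn. A row lasts 1/10 s, in which the tool goes at most 50 mm and 8.59 degrees, less where a joint would pass 70% of its speed; a pose out of reach is approached as far as the arm can. A call with a number of a shift or a turn outside -1 to 1 is refused whole. A call with a gripper value outside its range is refused whole. "hand" is the closure, from -1 (fully open) to 1 (shut), set as the call begins (left out, the last holds). The fingers move at their own pace and stop on an object; "force" is the grip in N (left out, the last holds). Time passes only in rows, so rows that repeat a pose let the fingers close. It gives the time, the measured TCP pose, the force, the opening and the grip force at its end, in the units of the state.
- ctrl.get_obs(): the state, without advancing time (a new reading comes with each control period).
- camera(name): name is "side" or "top"; returns (picture, depth): 400x640x3 uint8, blue, green, red; 400x640 float32, m along the optical axis (not along the pixel's ray), 0 where there is no reading.
- camera_info(name): a dict with "camera_matrix" (3x3 intrinsics, pixels), "origin" and "attitude" of the camera in the world. Camera axes: x right, y down, z forward; pixel columns grow to the right and rows downward; lengths in m; the calibration is good to about 2 mm. A picture is of the moment at which its call begins. camera_info takes no time and is no camera call.
- ctrl.hand_in(): hands the job in; it is judged then, once.
Trained networks look in the newest picture that a camera, given by its name, has taken for a name from the list of things; names that differ only in an ending like _2 or _b are one class to them, and where a whole thing is asked for, a point or a joint stands for the part that bears it (a point fixed in the world has none). Each returns a list of dicts, best first, with "conf" (0 to 1); they miss things now and then, are a little off and sometimes report something else, mostly with a low value. They report only what shows in the picture. A call takes as long as a camera call. They do not tell look-alikes from the thing itself.
- finder.boxes_of(camera, query): "location" ([column, row] in pixels, amid what is visible of it).
- finder.cut_out(camera, query): "mask" (400x640 bool, what is visible of it) and "location" ([column, row] in pixels, amid what is visible of it).
- finder.pinpoint(camera, query): "location" ([column, row] in pixels: a listed point, or the origin of a listed thing).
The state is a dict: "time_s": time; "qpos": joint angles; "joint_vel": joint speeds; "tau": joint torques, N m; "ee_pos": TCP position; "eef_rot": TCP orientation; "force": force on the tool from outside, world axes, zero at the start; "moment": the same for the moment, N m; "grip_width": finger opening in m; "grip_force": force on a finger pad.
Only numpy, scipy, OpenCV 4.12 (cv2) and the standard library are available. Lean on these libraries where they do the work, as an engineer would, in place of code of your own. Each camera call takes 0.05 s, during which the arm holds its last target. There are 200 camera calls.

## Working session

There is one attempt and no reset: what is moved stays moved. The work goes in short steps, Python scripts to look and compute and a tool call to move; the robot and the scene stay as the last step left them, time stands still between calls to the robot, and variables do not carry over. Pictures are saved under pics/ and viewed, at most 10 in all, crops included, and the job is handed in when it is done.

Besides the shell and the picture viewer there is one more tool, called after "Request:" as a command line: name --argument value ..., lists and objects as JSON in quotes. carry_out: Moves the arm, as the interface text tells. Its arguments: {"type":"object","properties":{"motion":{"type":"array","items":{"type":"array"}},"hand":{"type":"number"},"force":{"type":"number"}},"required":["motion"]}

```bash
mkdir -p pics; ls; cat > h.py <<'E'
import numpy as np, cv2
from station import ctrl, camera, camera_info, finder
from scipy.spatial.transform import Rotation as R
def cam(n):
    i=camera_info(n); K=np.array(i["camera_matrix"]); a=np.array(i["attitude"])
    A=R.from_euler('xyz',a).as_matrix() if a.shape==(3,) else (a if a.shape==(3,3) else R.from_quat(a).as_matrix())
    return K,np.array(i["origin"]),A
def ray(n,px):
    K,o,A=cam(n); return o,A@np.linalg.solve(K,[px[0],px[1],1])
def at_z(n,px,z):
    o,d=ray(n,px); return o+d*(z-o[2])/d[2]
def cloud(n,D,m):
    K,o,A=cam(n); v,u=np.nonzero(m&(D>0)); d=D[v,u]
    return o+(np.linalg.solve(K,np.vstack([u,v,np.ones_like(u)]))*d).T@A.T
def proj(n,P):
    K,o,A=cam(n); p=K@(A.T@(np.asarray(P)-o)); return p[:2]/p[2]
E
cat > a.py <<'E'
from h import *
np.set_printoptions(precision=4,suppress=True)
print(camera_info("top"),camera_info("side"))
s=ctrl.get_obs(); print(s["ee_pos"],s["eef_rot"],s["grip_width"],s["force"])
for n in("top","side"):
    p,D=camera(n); cv2.imwrite(f"pics/{n}0.png",p); np.save(f"{n}0.npy",D)
    for q in("canister","outer_lid","handle","mug","teaspoon","tea_box"):
        for r in finder.cut_out(n,q)[:2]:
            c=cloud(n,D,r["mask"]); print(n,q,round(r["conf"],2),np.round(r["location"]),r["mask"].sum(),np.percentile(c,[3,50,97],axis=0).round(3).tolist() if len(c) else None)
    for q in("canister_mouth","handle_grip","handle_hinge","lid_knob","canister"):
        for r in finder.pinpoint(n,q)[:2]: print(n,q,round(r["conf"],2),np.round(r["location"],1))
E
python3 a.py
```

```text
pics
{'camera_matrix': array([[398.1965,   0.    , 316.956 ],
       [  0.    , 398.1965, 198.4823],
       [  0.    ,   0.    ,   1.    ]]), 'origin': array([ 0.3179, -0.0537,  1.4535]), 'attitude': array([-3.0046,  0.0098, -1.5551])} {'camera_matrix': array([[385.9205,   0.    , 324.0042],
       [  0.    , 385.9205, 198.3457],
       [  0.    ,   0.    ,   1.    ]]), 'origin': array([ 0.466 , -0.9767,  0.8776]), 'attitude': array([-2.2564, -0.005 , -0.0778])}
[0.1401 0.5316 0.2049] [-3.1404 -0.      2.8838] 0.09427368957659207 [ 0.9617 -0.0122 -0.5898]
top canister 0.89 [283. 212.] 853 [[0.424, 0.03, 0.026], [0.468, 0.089, 0.077], [0.521, 0.14, 0.147]]
top outer_lid 0.75 [234. 218.] 781 [[0.399, 0.208, -0.0], [0.446, 0.255, 0.026], [0.494, 0.306, 0.047]]
top outer_lid 0.62 [358. 214.] 675 [[0.422, -0.228, 0.02], [0.466, -0.181, 0.027], [0.512, -0.135, 0.049]]
top mug 0.77 [424. 186.] 627 [[0.518, -0.476, 0.015], [0.564, -0.438, 0.037], [0.605, -0.399, 0.091]]
top mug 0.61 [279. 210.] 123 [[0.424, 0.064, 0.075], [0.468, 0.085, 0.144], [0.509, 0.111, 0.151]]
top teaspoon 0.73 [356. 
[... 739 characters left out ...]
[[0.439, 0.063, 0.026], [0.469, 0.08, 0.143], [0.498, 0.255, 0.148]]
side mug 0.61 [344. 320.] 1465 [[0.522, -0.483, 0.012], [0.561, -0.434, 0.053], [0.608, -0.404, 0.091]]
side teaspoon 0.71 [304. 315.] 244 [[0.392, -0.421, -0.002], [0.464, -0.396, 0.005], [0.503, -0.375, 0.012]]
side teaspoon 0.35 [328. 149.] 569 [[0.551, 0.309, 0.006], [0.593, 0.347, 0.064], [0.634, 0.392, 0.088]]
side tea_box 0.59 [328. 149.] 598 [[0.55, 0.309, 0.006], [0.593, 0.348, 0.065], [0.635, 0.398, 0.088]]
side canister_mouth 0.79 [298.8 176.5]
side handle_grip 0.45 [299.  171.6]
side handle_hinge 0.87 [298.5 187.5]
side lid_knob 0.62 [293.3 161.9]
side lid_knob 0.58 [304.4 248.3]
side canister 0.97 [301.7 198. ]
```

```bash
python3 - <<'E'
import cv2,numpy as np
t=cv2.imread("pics/top0.png");s=cv2.imread("pics/side0.png")
a=cv2.resize(t[150:270,190:450],(780,360),interpolation=cv2.INTER_CUBIC)
b=cv2.resize(s[140:290,240:400],(640,600),interpolation=cv2.INTER_CUBIC)
cv2.imwrite("pics/tc.png",a);cv2.imwrite("pics/sc.png",b)
E
```

```text
(no output)
```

View pics/tc.png

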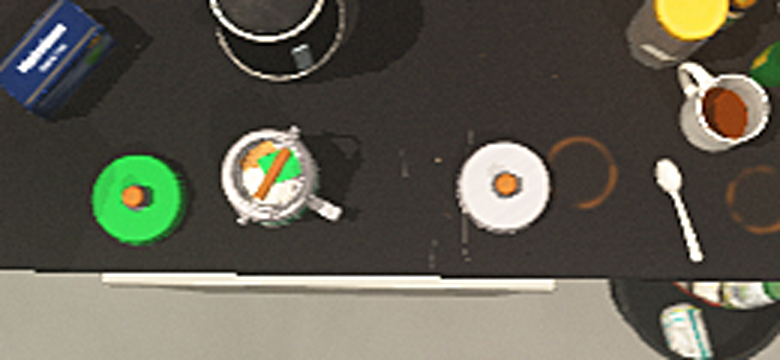

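View pics/sc.png

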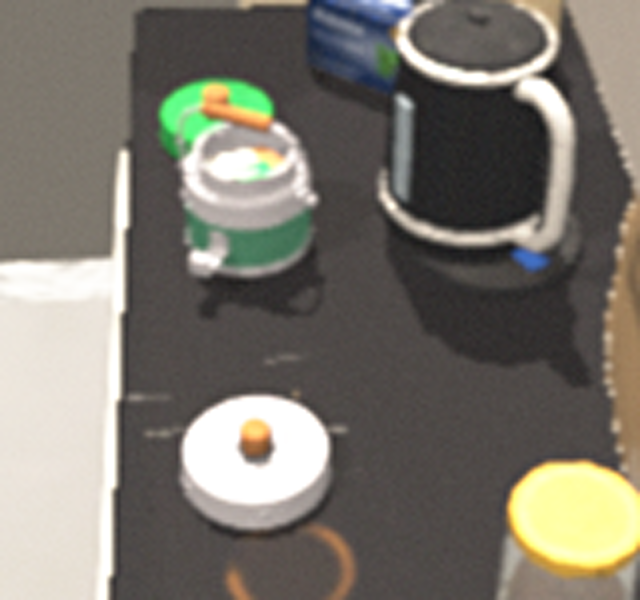

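The steel lid is the white-looking one (top px ~358,212). The green one (~235,216) is the decoy. The canister is at ~(280,207) with the handle nearly straight up over the mouth, and the cradle pokes out at px ~(299,219), toward -y/-x. A kettle stands close behind the canister (+x).

```bash
cat > b.py <<'E'
from h import *
np.set_printoptions(precision=4,suppress=True)
for n,L in(("top",dict(canister_mouth=(276.5,205.2,.098),hinge=(279.6,208.6,.062),can=(284.5,209.8,0),knob=(357.9,212.1,.047))),("side",dict(canister_mouth=(298.8,176.5,.098),hinge=(298.5,187.5,.062),can=(301.7,198,0),knob=(304.4,248.3,.047)))):
    for k,v in L.items(): print(n,k,at_z(n,v[:2],v[2]))
def circ(c):
    A=np.c_[2*c[:,:2],np.ones(len(c))]; s=np.linalg.lstsq(A,(c[:,:2]**2).sum(1),rcond=None)[0]
    return s[:2],np.sqrt(s[2]+s[:2]@s[:2])
for n in("top","side"):
    p=cv2.imread(f"pics/{n}0.png");D=np.load(f"{n}0.npy")
    c=cloud(n,D,np.ones(D.shape,bool)); w=cloud(n,np.ones_like(D),np.ones(D.shape,bool))
    m=D>0; col=p[m].astype(int)
    near=np.hypot(c[:,0]-.47,c[:,1]-.085)<.12
    # bar: orange, high
    o=near&(c[:,2]>.115)
    b=c[o]; print(n,"high pts",len(b),b.mean(0),np.percentile(b,[2,98],axis=0).tolist())
    og=o&(col[:,2]>col[:,0]+50); b=c[og]
    if len(b)>5:
        u,s,v=np.linalg.svd(b-b.mean(0)); t=(b-b.mean(0))@v[0]; print(" bar",len(b),b.mean(0),v[0],t.min(),t.max(),"mid",b.mean(0)+v[0]*(t.min()+t.max())/2)
    k=near&(abs(c[:,2]-.098)<.006); print(" rim98",k.sum(),c[k].mean(0),circ(c[k]))
    k=near&(abs(c[:,2]-.078)<.005); print(" sh78",k.sum(),c[k].mean(0),circ(c[k]))
    rr=np.hypot(c[:,0]-.47,c[:,1]-.085); k=(rr>.06)&(rr<.1)&(c[:,2]>.02)&(c[:,2]<.09); q=c[k];print(" outside",len(q)); 
    for r in q[np.argsort(q[:,1])][:25]: print("   ",r)
    k=np.hypot(c[:,0]-.466,c[:,1]+.181)<.065; q=c[k]; a=q[abs(q[:,2]-.027)<.006]; print(" lid top",len(a),a.min(0),a.max(0),(a.min(0)+a.max(0))/2); a=q[q[:,2]>.04]; print(" knob",len(a),a.mean(0))
    k=(c[:,0]>.5)&(c[:,0]<.8)&(abs(c[:,1]-.05)<.15)&(c[:,2]>.05); q=c[k]; print(" kettle",np.percentile(q,[1,99],axis=0))
E
python3 b.py
```

```text
top canister_mouth [0.4793 0.101  0.098 ]
top hinge [0.4717 0.0939 0.062 ]
top can [0.4744 0.0823 0.    ]
top knob [ 0.465  -0.1827  0.047 ]
side canister_mouth [0.467  0.0972 0.098 ]
side hinge [0.4642 0.0824 0.062 ]
side can [ 0.4739  0.1003 -0.    ]
side knob [ 0.4737 -0.1913  0.047 ]
top high pts 100 [0.4654 0.0845 0.1431] [[0.4219737764967805, 0.06300701754185588, 0.12253963638046111], [0.5103056671791102, 0.11095217692862487, 0.15139552532364595]]
 bar 74 [0.4661 0.0829 0.1458] [-0.8734  0.487   0.0019] -0.032845491409456876 0.03177426760835746 mid [0.4666 0.0827 0.1458]
 rim98 83 [0.4715 0.0954 0.0974] (array([0.4722, 0.0969]), np.float64(0.04160888714040452))
 sh78 408 [0.471  0.0955 0.0769] (array([0.4713, 0.0954]), np.float64(0.03963467685380554))
 outside 66
    [0.4355 0.0122 0.0294]
    [0.4375 0.015  0.0475]
    [0.4342 0.0151 0.0434]
    [0.4311 0.0153 0.038 ]
    [0.4268 0.0183 0.0467]
    [0.4305 0.0185 0.0457]
    [0.4237 0.0185 0.0409]
    [0.4342 0.0186 0.0437]
    [0.4376 0.0187 0.0446]
    [0.4306 0.0221 0.043 ]
    [0.4237 0.0222 0.0399]
    [0.4341 0.0222 0.04
[... 1199 characters left out ...]
   [0.4331 0.0115 0.0402]
    [0.4327 0.0119 0.031 ]
    [0.4293 0.0122 0.031 ]
    [0.4394 0.0123 0.0303]
    [0.4333 0.0133 0.043 ]
    [0.4368 0.0134 0.0471]
    [0.4302 0.0134 0.0475]
    [0.4295 0.0137 0.0342]
    [0.4366 0.0141 0.0422]
    [0.4429 0.0144 0.0327]
    [0.4299 0.0146 0.0421]
    [0.4266 0.0149 0.0421]
    [0.4297 0.0158 0.0368]
    [0.4328 0.0162 0.0318]
    [0.4401 0.0162 0.0446]
    [0.426  0.0172 0.0314]
    [0.4334 0.0186 0.0429]
    [0.4302 0.0203 0.0461]
    [0.4265 0.0222 0.0403]
 lid top 711 [ 0.4185 -0.2406  0.021 ] [ 0.5256 -0.1349  0.0329] [ 0.4721 -0.1878  0.027 ]
 knob 56 [ 0.4719 -0.1891  0.0476]
 kettle [[ 0.5049 -0.0946  0.053 ]
 [ 0.728   0.1844  0.6347]]
```

```bash
cat >> h.py <<'E'
np.set_printoptions(precision=4,suppress=True)
C=np.array([.472,.093]); X=np.array([.475,.88]); Y=np.array([-.88,.475])
def W(x,t,z): return np.r_[C+x*X+t*Y,z]
def rows(targets,yaw=None):
    s=ctrl.get_obs(); Rm=R.from_euler('xyz',s["eef_rot"]).as_matrix(); p=np.array(s["ee_pos"])
    print("t",round(s["time_s"],2),"tcp",p,"rot",np.array(s["eef_rot"]),"F",np.array(s["force"]),"w",round(s["grip_width"],4))
    if yaw is not None: print("turn",-((yaw-s["eef_rot"][2]+np.pi)%(2*np.pi)-np.pi)/(2*np.pi))
    for t in targets: print(np.round(t,4),"->",(Rm.T@(np.asarray(t)-p)/.2).round(4).tolist())
E
python3 - <<'E'
from h import *
D=np.load("top0.npy"); c=cloud("top",D,np.ones(D.shape,bool)); k=(c[:,0]>.54)&(c[:,0]<.8)&(abs(c[:,1]-.08)<.14)&(c[:,2]<.5)
for lo in(.05,.1,.15,.2,.25,.3):
    q=c[k&(c[:,2]>lo)&(c[:,2]<lo+.05)]
    if len(q): print(lo,len(q),q.min(0),q.max(0))
w=W(.018,.02,.2); s=np.array([.1401,.5316,.205])
rows([s+(w-s)/3,w],2.647)
E
```

```text
0.05 232 [ 0.5895 -0.0166  0.0507] [0.721  0.1629 0.0997]
0.1 210 [ 0.594  -0.0211  0.1005] [0.7228 0.1534 0.1498]
0.15 300 [ 0.5978 -0.0183  0.1502] [0.7258 0.1576 0.2   ]
0.2 1182 [0.6023 0.0035 0.2   ] [0.717  0.1691 0.2359]
t 1.2 tcp [0.1402 0.5318 0.2055] rot [3.1416 0.     2.8838] F [-0.098  -1.1919 -1.5832] w 0.0939
turn 0.03768562040696808
[0.2477 0.3938 0.2033] -> [-0.6956, -0.53, 0.0106]
[0.463  0.1183 0.2   ] -> [-2.0874, -1.5876, 0.0273]
```

Request:
carry_out --motion '[[[-0.2,-0.15,0],0.02],[[-0.4,-0.3,0],0.0377],[[-0.6,-0.45,0],0.0377],[[-0.8,-0.61,0],0.0377],[[-0.97,-0.74,0],0.0377],[[-0.97,-0.74,0],0.0377],[[-0.97,-0.74,0],0.0377]]' --hand 1 --force 10

```text
time_s: 1.9
ee_pos: [0.2905, 0.339, 0.2057]
eef_rot: [3.141, -0.0, 2.645]
force: [0.1, 1.2, -0.4]
grip_width: 0.0415
grip_force: 0.0
```

```bash
python3 - <<'E'
from h import *
rows([W(.018,.02,.2),W(.018,.02,.107)],2.647)
E
```

```text
t 1.9 tcp [0.2905 0.339  0.2057] rot [ 3.1411 -0.      2.6448] F [ 0.0764  1.1654 -0.3834] w 0.0415
turn -0.0003440959933009775
[0.463  0.1183 0.2   ] -> [-1.284, -0.5589, 0.028]
[0.463  0.1183 0.107 ] -> [-1.284, -0.5591, 0.493]
```

Request:
carry_out --motion '[[[-0.22,-0.1,0],0],[[-0.44,-0.2,0],0],[[-0.66,-0.3,0],0],[[-0.8,-0.36,0],0],[[-0.8,-0.36,0],0]]'

```text
time_s: 2.4
ee_pos: [0.3979, 0.1989, 0.2053]
eef_rot: [-3.141, 0.0, 2.645]
force: [-0.4, 0.7, 0.1]
grip_width: 0.002
grip_force: 0.0
```

Request:
carry_out --motion '[[[-0.2,-0.08,0],0],[[-0.4,-0.16,0],0],[[-0.484,-0.199,0],0],[[-0.484,-0.199,0],0],[[-0.484,-0.199,0],0]]'

```text
time_s: 2.9
ee_pos: [0.4625, 0.1204, 0.2052]
eef_rot: [-3.141, -0.001, 2.648]
force: [0.6, -0.2, 0.5]
grip_width: 0.0005
grip_force: 0.0
```

```bash
python3 - <<'E'
from h import *
rows([W(.018,.02,.2),W(.018,.02,.107),W(-.042,.02,.105),W(-.042,.02,.165),W(-.073,.02,.165),W(-.073,.02,.05)],2.647)
E
```

```text
t 2.9 tcp [0.4625 0.1204 0.2052] rot [-3.1415 -0.0006  2.6479] F [ 0.6276 -0.1951  0.4853] w 0.0005
turn 0.00014574441399433686
[0.463  0.1183 0.2   ] -> [-0.0069, -0.008, 0.0261]
[0.463  0.1183 0.107 ] -> [-0.0072, -0.008, 0.4911]
[0.4344 0.0655 0.105 ] -> [-0.0068, -0.308, 0.5012]
[0.4344 0.0655 0.165 ] -> [-0.0066, -0.308, 0.2012]
[0.4197 0.0383 0.165 ] -> [-0.0064, -0.463, 0.2012]
[0.4197 0.0383 0.05  ] -> [-0.0068, -0.4629, 0.7762]
```

Down beside the bar, then slowly push it toward the cradle.

Request:
carry_out --motion '[[[-0.007,0,0.15],0],[[-0.007,0,0.3],0],[[-0.007,0,0.42],0],[[-0.007,0,0.49],0],[[-0.007,0,0.49],0],[[-0.007,0,0.49],0]]'

```text
time_s: 3.5
ee_pos: [0.464, 0.1195, 0.1081]
eef_rot: [3.141, 0.0, 2.649]
force: [0.7, -0.1, 0.7]
grip_width: 0.0006
grip_force: 0.0
```

Request:
carry_out --motion '[[[0,-0.03,0],0],[[0,-0.06,0],0],[[0,-0.09,0],0],[[0,-0.12,0],0],[[0,-0.15,0],0],[[0,-0.18,0],0],[[0,-0.21,0.005],0],[[0,-0.24,0.01],0],[[0,-0.27,0.01],0],[[0,-0.3,0.01],0],[[0,-0.31,0.01],0]]'

```text
time_s: 4.6
ee_pos: [0.4346, 0.0631, 0.1055]
eef_rot: [-3.141, -0.0, 2.647]
force: [0.1, 0.4, -0.3]
grip_width: 0.0004
grip_force: 0.2
```

```bash
python3 - <<'E'
from h import *
p,D=camera("side"); cv2.imwrite("pics/s1.png",cv2.resize(p[120:240,230:370],(700,600),interpolation=cv2.INTER_CUBIC))
rows([W(-.042,.02,.165),W(-.073,.02,.165),W(-.073,.02,.05)],2.647)
E
```

```text
t 4.65 tcp [0.4346 0.0632 0.1055] rot [-3.1414  0.      2.6466] F [-0.5893  0.2906 -0.3686] w 0.0004
turn -6.067101379310195e-05
[0.4344 0.0655 0.165 ] -> [0.0062, 0.01, -0.2974]
[0.4197 0.0383 0.165 ] -> [0.0062, -0.145, -0.2974]
[0.4197 0.0383 0.05  ] -> [0.0062, -0.1449, 0.2776]
```

View pics/s1.png

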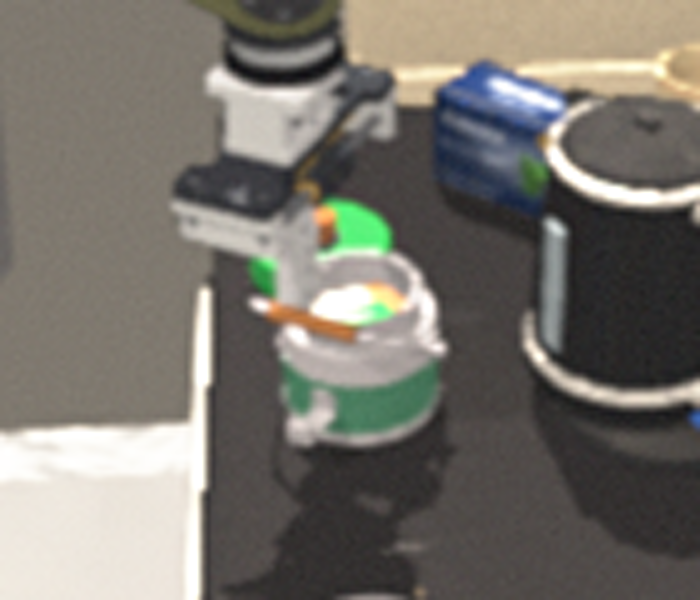

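The bar (crop ~310,318) has swung out, and the finger is behind it. Next I'll lift, go over it and press down.

Request:
carry_out --motion '[[[0,0.02,0],0],[[0,0.02,-0.12],0],[[0,0.02,-0.24],0],[[0,-0.07,-0.24],0],[[0.006,-0.145,-0.24],0],[[0.006,-0.145,-0.2],0],[[0.006,-0.145,-0.13],0],[[0.006,-0.145,-0.06],0],[[0.006,-0.145,0.01],0],[[0.006,-0.145,0.08],0],[[0.006,-0.145,0.14],0],[[0.006,-0.145,0.18],0]]'

```text
time_s: 5.85
ee_pos: [0.4184, 0.0383, 0.0674]
eef_rot: [-3.138, -0.004, 2.647]
force: [-6.6, -6.0, 0.5]
grip_width: 0.0007
grip_force: 3.6
```

```bash
python3 - <<'E'
from h import *
p,D=camera("side"); cv2.imwrite("pics/s2.png",cv2.resize(p[120:240,230:370],(700,600),interpolation=cv2.INTER_CUBIC))
rows([W(-.073,.02,.05),W(-.073,.02,.044)],2.647)
E
```

```text
t 5.9 tcp [0.4182 0.0384 0.0666] rot [-3.1381 -0.0042  2.6467] F [-2.1912 -3.3509 -0.7314] w 0.0003
turn -5.195287228954338e-05
[0.4197 0.0383 0.05  ] -> [-0.0075, 0.0034, 0.0827]
[0.4197 0.0383 0.044 ] -> [-0.0076, 0.0035, 0.1127]
```

View pics/s2.png

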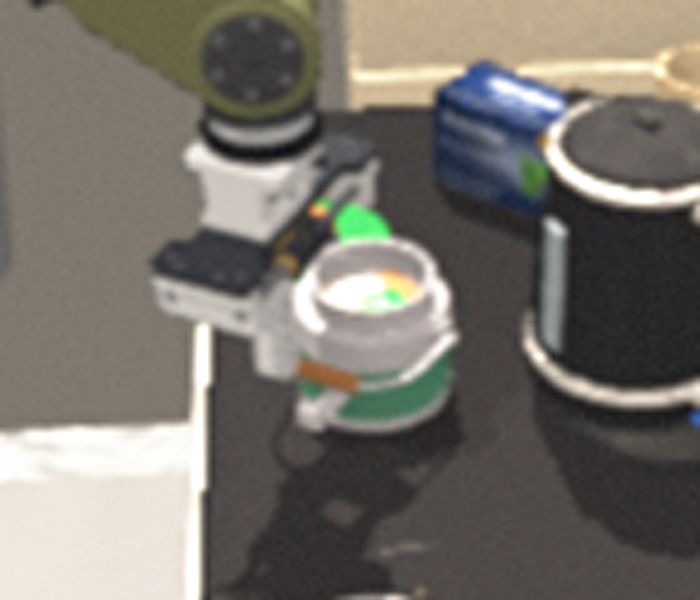

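```bash
cat > bar.py <<'E'
from h import *
def circ(c):
    A=np.c_[2*c[:,:2],np.ones(len(c))]; s=np.linalg.lstsq(A,(c[:,:2]**2).sum(1),rcond=None)[0]
    return s[:2],np.sqrt(s[2]+s[:2]@s[:2])
for n in("top","side"):
    p,D=camera(n); c=cloud(n,D,np.ones(D.shape,bool)); h=cv2.cvtColor(p,cv2.COLOR_BGR2HSV)[D>0].astype(int)
    near=np.hypot(c[:,0]-.47,c[:,1]-.085)<.13
    r=np.hypot(*(c[:,:2]-C).T)
    og=near&(h[:,0]<16)&(h[:,1]>120)&(r>.042); b=c[og]; print(n,"bar pts",len(b))
    if len(b)>3:
        l=(b[:,:2]-C); print(" x'",np.percentile(l@X,[5,50,95])," t",np.percentile(l@Y,[2,50,98])," z",np.percentile(b[:,2],[5,50,95]))
        v=np.linalg.svd(b-b.mean(0))[2][0]; print(" dir",v, b.mean(0))
    k=near&(abs(c[:,2]-.098)<.006)&(r<.06); print(" rim98",k.sum(),circ(c[k]))
    k=near&(abs(c[:,2]-.078)<.005)&(r<.07); print(" sh78",k.sum(),circ(c[k]))
E
python3 bar.py
```

```text
top bar pts 21
 x' [-0.046   0.0464  0.0551]  t [-0.0369 -0.0053  0.004 ]  z [0.0692 0.0752 0.3484]
 dir [-0.1821 -0.2632  0.9474] [0.4982 0.1168 0.1143]
 rim98 38 (array([0.4832, 0.1101]), np.float64(0.04111350821283227))
 sh78 197 (array([0.4864, 0.1113]), np.float64(0.039295596164352915))
side bar pts 39
 x' [-0.0686 -0.064  -0.0579]  t [-0.0303 -0.0088  0.0073]  z [0.0657 0.0711 0.19  ]
 dir [ 0.0385 -0.0931 -0.9949] [0.4513 0.0319 0.0831]
 rim98 94 (array([0.486 , 0.1062]), np.float64(0.041009916031436194))
 sh78 299 (array([0.4813, 0.093 ]), np.float64(0.0419766511131865))
```

The canister slid ~16 mm toward +x' because the finger wedged outside the bar. Handle is near horizontal. I'll lift, re-measure and centre over the bar.

Request:
carry_out --motion '[[[0,0,-0.1],0],[[0,0,-0.3],0],[[0,-0.2,-0.4],0],[[0,-0.4,-0.5],0],[[0,-0.55,-0.5],0],[[0,-0.55,-0.5],0]]'

```text
time_s: 6.6
ee_pos: [0.3671, -0.0598, 0.1698]
eef_rot: [3.141, 0.001, 2.644]
force: [-0.4, -0.8, -0.5]
grip_width: 0.0003
grip_force: 0.0
```

```bash
python3 bar.py; python3 - <<'E'
from h import *
for n in("top","side"):
    p,D=camera(n); cv2.imwrite(f"pics/{n}3.png",p)
    for q in("canister_mouth","handle_hinge","handle_grip"):
        for r in finder.pinpoint(n,q)[:1]: print(n,q,round(r["conf"],2),r["location"],at_z(n,r["location"],{"canister_mouth":.098,"handle_hinge":.062,"handle_grip":.06}[q]))
t=cv2.imread("pics/top3.png")[170:250,250:330];s=cv2.imread("pics/side3.png")[150:230,260:340]
cv2.imwrite("pics/c3.png",np.hstack([cv2.resize(a,(400,400),interpolation=cv2.INTER_CUBIC) for a in(t,s)]))
rows([])
E
```

```text
top bar pts 94
 x' [-0.0654 -0.0588  0.0524]  t [-0.0341 -0.0018  0.0306]  z [0.0037 0.0723 0.0773]
 dir [-0.58   -0.8083 -0.1013] [0.4558 0.0597 0.0677]
 rim98 72 (array([0.4831, 0.1104]), np.float64(0.04132963611581423))
 sh78 487 (array([0.4763, 0.0989]), np.float64(0.04028057713628814))
side bar pts 48
 x' [-0.0681 -0.0649  0.0191]  t [-0.0294  0.0069  0.0745]  z [0.0005 0.0695 0.0735]
 dir [ 0.2636 -0.8341  0.4846] [0.4382 0.0469 0.0639]
 rim98 102 (array([0.4858, 0.1063]), np.float64(0.04102347671404036))
 sh78 293 (array([0.4809, 0.0929]), np.float64(0.04153692926873462))
top canister_mouth 0.75 [271.9, 206.1] [0.476  0.1167 0.098 ]
top handle_hinge 0.61 [275.7, 204.0] [0.4878 0.1081 0.062 ]
top handle_grip 0.55 [291.1, 218.2] [0.4386 0.0527 0.06  ]
side canister_mouth 0.88 [302.2, 174.9] [0.4789 0.1058 0.098 ]
side handle_hinge 0.92 [301.0, 181.7] [0.4739 0.1152 0.062 ]
side handle_grip 0.46 [291.9, 193.4] [0.441  0.0538 0.06  ]
t 7.1 tcp [ 0.3679 -0.0577  0.1693] rot [-3.1415 -0.0004  2.6476] F [ 0.5467 -0.0675  0.2835] w 0.0003
```

View pics/c3.png

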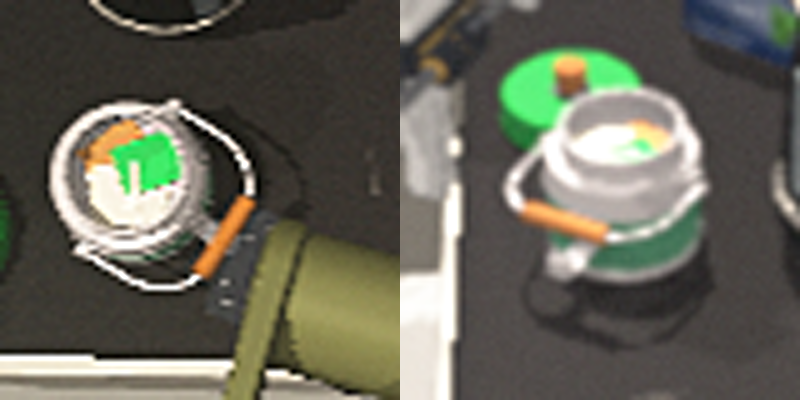

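```bash
sed -i 's/^C=np.array(\[.472,.093\])/C=np.array([.482,.106])/' h.py; python3 - <<'E'
from h import *
rows([W(-.0785,.02,z) for z in(.16,.085,.06,.045)],2.64)
E
```

```text
t 7.1 tcp [ 0.3679 -0.0577  0.1693] rot [-3.1415 -0.0004  2.6476] F [ 0.5467 -0.0675  0.2835] w 0.0003
turn 0.0012157945405692414
[0.4271 0.0464 0.16  ] -> [-0.0139, 0.5988, 0.0463]
[0.4271 0.0464 0.085 ] -> [-0.0141, 0.5989, 0.4213]
[0.4271 0.0464 0.06  ] -> [-0.0141, 0.5989, 0.5463]
[0.4271 0.0464 0.045 ] -> [-0.0142, 0.5989, 0.6213]
```

Request:
carry_out --motion '[[[-0.007,0.2,0],0],[[-0.014,0.4,0],0],[[-0.014,0.6,0.05],0],[[-0.014,0.599,0.2],0],[[-0.014,0.599,0.35],0],[[-0.014,0.599,0.42],0],[[-0.014,0.599,0.44],0],[[-0.014,0.599,0.46],0],[[-0.014,0.599,0.48],0],[[-0.014,0.599,0.5],0],[[-0.014,0.599,0.52],0],[[-0.014,0.599,0.54],0]]'

```text
time_s: 8.3
ee_pos: [0.4273, 0.046, 0.0614]
eef_rot: [3.141, 0.001, 2.647]
force: [0.0, 0.1, 0.6]
grip_width: 0.0002
grip_force: 0.2
```

```bash
python3 bar.py; python3 -c "
from h import *
rows([W(-.0785,.02,.045)])"
```

```text
top bar pts 2
 rim98 48 (array([0.4835, 0.1107]), np.float64(0.0410943852310489))
 sh78 145 (array([0.4913, 0.1146]), np.float64(0.03975245317534401))
side bar pts 43
 x' [-0.0844 -0.0811 -0.069 ]  t [-0.0276 -0.0048  0.026 ]  z [0.0519 0.0573 0.17  ]
 dir [-0.0779 -0.1336 -0.988 ] [0.4477 0.0344 0.066 ]
 rim98 93 (array([0.4859, 0.1067]), np.float64(0.041640686174628405))
 sh78 262 (array([0.4877, 0.0977]), np.float64(0.03863418146304639))
t 8.4 tcp [0.4269 0.046  0.0611] rot [-3.1413 -0.0005  2.6468] F [-0.0531  0.1097  0.0668] w 0.0003
[0.4271 0.0464 0.045 ] -> [0.0001, 0.0022, 0.0803]
```

Request:
carry_out --motion '[[[0,0.003,0.02],0],[[0,0.006,0.04],0],[[0,0.01,0.055],0],[[0,0.012,0.065],0],[[0,0.012,0.075],0],[[0,0.012,0.085],0],[[0,0.012,0.085],0]]'

```text
time_s: 9.1
ee_pos: [0.4285, 0.0482, 0.045]
eef_rot: [3.141, 0.0, 2.647]
force: [-4.7, 1.0, 13.4]
grip_width: 0.0004
grip_force: 6.5
```

```bash
python3 bar.py; python3 -c "
from h import *
rows([W(-.0785,.02,.042)])"
```

```text
top bar pts 5
 x' [-0.0531 -0.0492 -0.0444]  t [-0.0052 -0.0023  0.0003]  z [0.3291 0.3316 0.3331]
 dir [ 0.037  -0.9835 -0.1772] [0.4609 0.0619 0.3313]
 rim98 47 (array([0.4832, 0.1106]), np.float64(0.041325086187799995))
 sh78 157 (array([0.4891, 0.1143]), np.float64(0.04029335779949744))
side bar pts 29
 x' [-0.0801 -0.0776 -0.0643]  t [-0.0292 -0.0104  0.0406]  z [0.0369 0.043  0.047 ]
 dir [-0.2481  0.1351 -0.9593] [0.4518 0.0369 0.0453]
 rim98 86 (array([0.4857, 0.1065]), np.float64(0.041834518512654885))
 sh78 246 (array([0.4897, 0.0965]), np.float64(0.037868152743421764))
t 9.2 tcp [0.4284 0.0482 0.045 ] rot [3.1413 0.0003 2.647 ] F [-3.8488 -0.249  12.2421] w 0.0004
[0.4271 0.0464 0.042 ] -> [0.0016, -0.0111, 0.0151]
```

The bar bottomed out at 45 mm with 13 N, which is the expected rest height. Retreating up and off toward the lid.

Request:
carry_out --motion '[[[0,0,-0.15],0],[[0,0,-0.4],0],[[0,-0.2,-0.5],0],[[0,-0.4,-0.5],0],[[0,-0.6,-0.5],0],[[0,-0.8,-0.5],0],[[0,-1,-0.5],0],[[0,-1,-0.5],0]]' --hand -0.2

```text
time_s: 10.0
ee_pos: [0.3317, -0.1306, 0.1445]
eef_rot: [-3.141, 0.0, 2.642]
force: [-0.2, 0.4, 0.1]
grip_width: 0.056
grip_force: 0.0
```

```bash
cat > see.py <<'E'
from h import *
import sys
k=sys.argv[1]; I=[]
for n,(r0,c0) in dict(top=(170,250),side=(150,260)).items():
    p,D=camera(n); cv2.imwrite(f"pics/{n}{k}.png",p); np.save(f"{n}{k}.npy",D); I.append(cv2.resize(p[r0:r0+80,c0:c0+80],(400,400),interpolation=cv2.INTER_CUBIC))
    for q in("canister_mouth","handle_hinge","canister","lid_knob"):
        for r in finder.pinpoint(n,q)[:2]: print(n,q,round(r["conf"],2),r["location"],at_z(n,r["location"],dict(canister_mouth=.098,handle_hinge=.062,canister=0,lid_knob=.047)[q]))
cv2.imwrite(f"pics/c{k}.png",np.hstack(I))
rows([])
E
python3 see.py 4; python3 bar.py
```

```text
top canister_mouth 0.93 [273.5, 204.1] [0.483  0.1115 0.098 ]
top handle_hinge 0.98 [275.2, 206.1] [0.4804 0.1096 0.062 ]
top canister 0.75 [278.8, 208.3] [0.4796 0.1034 0.    ]
top lid_knob 0.86 [357.9, 217.3] [ 0.4465 -0.1828  0.047 ]
top lid_knob 0.8 [234.0, 214.8] [0.4489 0.257  0.047 ]
side canister_mouth 0.91 [304.2, 172.9] [0.4862 0.1171 0.098 ]
side handle_hinge 0.69 [300.2, 318.2] [ 0.4545 -0.4353  0.062 ]
side handle_hinge 0.67 [302.1, 180.3] [0.4781 0.1232 0.062 ]
side canister 0.7 [304.3, 196.6] [0.4835 0.1076 0.    ]
side canister 0.25 [348.5, 328.5] [ 0.5752 -0.4333  0.    ]
side lid_knob 0.7 [303.0, 173.9] [0.4829 0.1827 0.047 ]
side lid_knob 0.66 [304.8, 247.9] [ 0.4749 -0.1898  0.047 ]
t 10.5 tcp [ 0.3335 -0.1274  0.1444] rot [ 3.1416 -0.0001  2.6481] F [-0.1691  0.3615  0.8593] w 0.0562
top bar pts 75
 x' [-0.0778 -0.0729 -0.0655]  t [-0.0302  0.0047  0.0344]  z [-0.0013  0.0434  0.0495]
 dir [-0.8671  0.3725  0.3309] [0.4453 0.0445 0.0387]
 rim98 85 (array([0.4831, 0.1104]), np.float64(0.041338087297933056))
 sh78 492 (array([0.4818, 0.1099]), np.float64(0.037527594274116394))
side bar pts 37
 x' [-0.0811 -0.0763 -0.0613]  t [-0.0285  0.0072  0.0553]  z [0.027  0.0419 0.0473]
 dir [ 0.6552 -0.716   0.2412] [0.4437 0.0431 0.04  ]
 rim98 107 (array([0.4856, 0.1067]), np.float64(0.04164040106814928))
 sh78 274 (array([0.4858, 0.0978]), np.float64(0.039134400539394695))
```

View pics/c4.png

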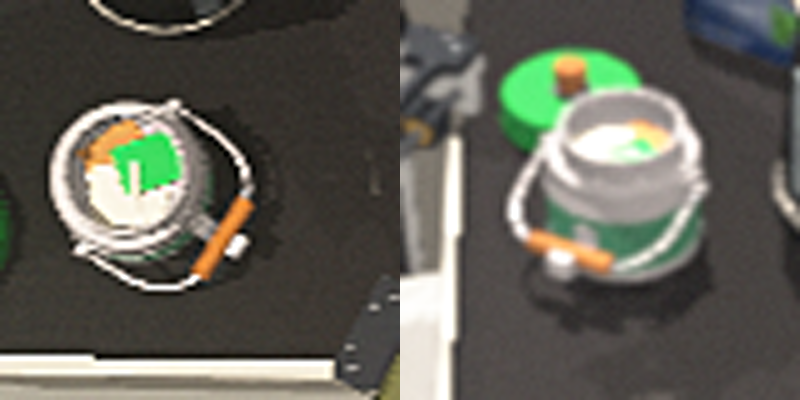

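Handle is seated in its rest behind the nose (top crop ~230,240). Now the steel lid's knob.

```bash
python3 -c "
from h import *
rows([[.4705,-.186,z] for z in(.14,.06,.031)],2.647)"
```

```text
t 10.6 tcp [ 0.3334 -0.1276  0.1444] rot [ 3.1416 -0.0001  2.6476] F [0.358  0.2548 0.1029] w 0.0562
turn 9.598402207280949e-05
[ 0.4705 -0.186   0.14  ] -> [-0.7419, 0.0679, 0.022]
[ 0.4705 -0.186   0.06  ] -> [-0.742, 0.0679, 0.422]
[ 0.4705 -0.186   0.031 ] -> [-0.742, 0.0679, 0.567]
```

Request:
carry_out --motion '[[[-0.2,0.02,0],0],[[-0.4,0.04,0],0],[[-0.6,0.06,0],0],[[-0.742,0.068,0.05],0],[[-0.742,0.068,0.2],0],[[-0.742,0.068,0.35],0],[[-0.742,0.068,0.48],0],[[-0.742,0.068,0.54],0],[[-0.742,0.068,0.567],0],[[-0.742,0.068,0.567],0]]'

```text
time_s: 11.6
ee_pos: [0.4705, -0.1864, 0.0313]
eef_rot: [3.142, 0.0, 2.647]
force: [-0.8, -0.4, 0.5]
grip_width: 0.0561
grip_force: 0.0
```

Request:
carry_out --motion '[[[0,0,0],0],[[0,0,0],0],[[0,0,0],0],[[0,0,0],0],[[0,0,0],0],[[0,0,0],0]]' --hand 1 --force 45

```text
time_s: 12.2
ee_pos: [0.4705, -0.1864, 0.0314]
eef_rot: [3.142, 0.001, 2.647]
force: [-1.5, -0.2, 5.3]
grip_width: 0.0253
grip_force: 45.0
```

```bash
python3 see.py 5 | grep -v mouth
```

```text
top handle_hinge 0.83 [274.0, 202.9] [0.4916 0.1142 0.062 ]
top canister 0.58 [278.8, 206.3] [0.487  0.1036 0.    ]
top lid_knob 0.95 [231.7, 215.5] [0.4463 0.2651 0.047 ]
side handle_hinge 0.67 [302.1, 181.7] [0.4778 0.1149 0.062 ]
side canister 0.43 [303.9, 195.6] [0.4823 0.1135 0.    ]
side lid_knob 0.84 [304.6, 247.9] [ 0.4743 -0.1898  0.047 ]
t 12.7 tcp [ 0.4705 -0.1864  0.0314] rot [3.1416 0.0005 2.6469] F [-1.5934  0.4413  6.3335] w 0.0254
```

Request:
carry_out --motion '[[[0,0,-0.03],0],[[0,0,-0.08],0],[[0,0,-0.2],0],[[0,0,-0.4],0],[[0,0,-0.6],0],[[0,0,-0.7],0],[[0,0,-0.7],0]]'

```text
time_s: 13.4
ee_pos: [0.4714, -0.1868, 0.1743]
eef_rot: [3.141, 0.005, 2.647]
force: [0.1, -0.7, -2.9]
grip_width: 0.0251
grip_force: 45.0
```

```bash
python3 -c "
from h import *
rows([[.48,.02,.17],[.4844,.1085,.165]],2.647)"
```

```text
t 13.4 tcp [ 0.4714 -0.1868  0.1743] rot [3.1414 0.0054 2.6469] F [ 0.1115 -0.734  -2.8776] w 0.0251
turn -9.619594555468146e-06
[0.48 0.02 0.17] -> [0.453, 0.9306, 0.019]
[0.4844 0.1085 0.165 ] -> [0.6438, 1.3305, 0.0431]
```

Request:
carry_out --motion '[[[0.05,0.1,0],0],[[0.11,0.23,0],0],[[0.17,0.36,0],0],[[0.23,0.48,0],0],[[0.29,0.6,0],0],[[0.35,0.72,0],0],[[0.41,0.84,0],0],[[0.46,0.93,0],0],[[0.52,0.99,0],0],[[0.52,0.99,0],0]]'

```text
time_s: 14.4
ee_pos: [0.4718, 0.0387, 0.1697]
eef_rot: [-3.141, -0.002, 2.649]
force: [0.2, 0.5, -2.2]
grip_width: 0.0249
grip_force: 45.0
```

```bash
python3 -c "
from h import *
rows([[.4844,.1085,.165]],2.647)"
```

```text
t 14.4 tcp [0.4718 0.0387 0.1697] rot [-3.1407 -0.0021  2.6489] F [ 0.1813  0.5215 -2.1761] w 0.0249
turn 0.0003006503512602681
[0.4844 0.1085 0.165 ] -> [0.1098, 0.3373, 0.0236]
```

Request:
carry_out --motion '[[[0.04,0.12,0.01],0],[[0.08,0.24,0.02],0],[[0.11,0.337,0.024],0],[[0.11,0.337,0.024],0],[[0.11,0.337,0.024],0]]'

```text
time_s: 14.9
ee_pos: [0.4852, 0.1064, 0.1654]
eef_rot: [-3.141, -0.001, 2.647]
force: [-0.5, -0.1, -2.1]
grip_width: 0.025
grip_force: 45.0
```

```bash
python3 see.py 6 | tail -1; cat > lid.py <<'E'
from h import *
from scipy.optimize import least_squares
def circr(c,r):
    f=lambda s: np.hypot(c[:,0]-s[0],c[:,1]-s[1])-r
    s=least_squares(f,c.mean(0)[:2],loss="soft_l1",f_scale=.002); return s.x,np.abs(s.fun).mean()
def pts(n,k):
    D=np.load(f"{n}{k}.npy"); return cloud(n,D,np.ones(D.shape,bool))
if __name__=="__main__":
    t=np.array(ctrl.get_obs()["ee_pos"]); zr=t[2]-.031
    for n in("top","side"):
        c=pts(n,6); q=c[np.hypot(c[:,0]-t[0],c[:,1]-t[1])<.08]
        a=q[(q[:,2]>zr+.001)&(q[:,2]<zr+.021)]; 
        print(n,"skirt",len(a),circr(a,.054) if len(a)>8 else None)
        b=q[abs(q[:,2]-(zr+.027))<.005]; print("  plate",len(b),np.median(b[:,2]),"bbox",(b[:,:2].min(0)+b[:,:2].max(0))/2,np.ptp(b[:,:2],axis=0))
        # boundary points of plate by angle
        m=b[:,:2]-t[:2]; th=np.round(np.arctan2(m[:,1],m[:,0])/.2); e=np.array([b[th==i][np.argmax(np.hypot(*m[th==i].T))] for i in np.unique(th)]); e=e[np.hypot(*(e[:,:2]-t[:2]).T)>.046]; print("  edge",len(e),circr(e,.0535))
        c=pts(n,4); r=c[(np.hypot(*(c[:,:2]-[.484,.108]).T)<.055)&(abs(c[:,2]-.098)<.005)]; print("  mouth rim",len(r),circr(r,.0417))
        s=c[(np.hypot(*(c[:,:2]-[.484,.108]).T)<.07)&(c[:,2]>.01)&(c[:,2]<.074)&(np.hypot(*(c[:,:2]-[.484,.108]).T)>.045)]; s=s[abs((s[:,:2]-C)@Y)<.2]; print("  body",len(s),circr(s,.054))
        nk=c[(np.hypot(*(c[:,:2]-[.484,.108]).T)<.055)&(c[:,2]>.082)&(c[:,2]<.096)&(np.hypot(*(c[:,:2]-[.484,.108]).T)>.036)]; print("  neck",len(nk))
E
python3 lid.py
```

```text
t 15.4 tcp [0.4855 0.1069 0.1663] rot [3.1415 0.0001 2.6467] F [ 0.1215  0.2698 -2.9301] w 0.0249
top skirt 5 None
  plate 22 0.16059681424761807 bbox [0.4921 0.111 ] [0.054  0.1012]
  edge 5 (array([0.4809, 0.1084]), np.float64(0.0007411514973130404))
  mouth rim 75 (array([0.4833, 0.1105]), np.float64(0.0010110145821109915))
  body 163 (array([0.483 , 0.1097]), np.float64(0.0039164764704484045))
  neck 74
side skirt 169 (array([0.4868, 0.1076]), np.float64(0.001446208710159119))
  plate 375 0.16142234602333883 bbox [0.4868 0.1016] [0.1067 0.1031]
  edge 28 (array([0.4867, 0.1048]), np.float64(0.001280087528483718))
  mouth rim 102 (array([0.4856, 0.1067]), np.float64(0.0017616300436619579))
  body 421 (array([0.4862, 0.108 ]), np.float64(0.002172791900029316))
  neck 167
```

View pics/c6.png

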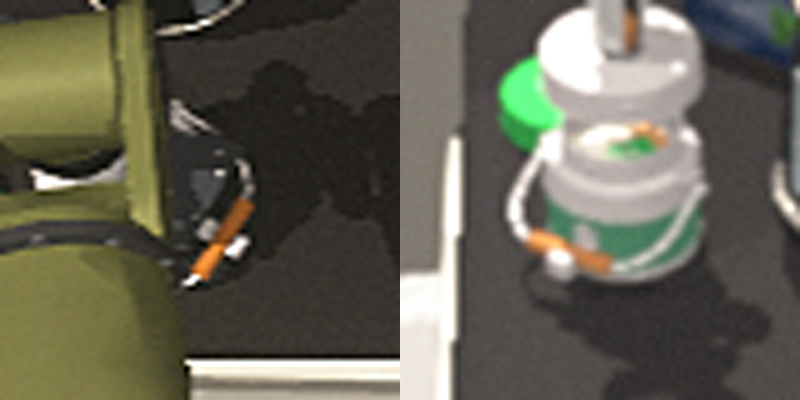

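Lid hovers level, about 1–2 mm off the mouth. Correcting to (.4845,.108), then descending.

```bash
python3 -c "
from h import *
rows([[.4845,.108,z] for z in(.135,.129,.120,.111)],2.647)"
```

```text
t 15.4 tcp [0.4855 0.1069 0.1663] rot [3.1415 0.0001 2.6467] F [ 0.1215  0.2698 -2.9301] w 0.0249
turn -4.2347811727715825e-05
[0.4845 0.108  0.135 ] -> [0.007, 0.0026, 0.1565]
[0.4845 0.108  0.129 ] -> [0.007, 0.0026, 0.1865]
[0.4845 0.108  0.12  ] -> [0.007, 0.0026, 0.2315]
[0.4845 0.108  0.111 ] -> [0.007, 0.0026, 0.2765]
```

Request:
carry_out --motion '[[[0.007,0.003,0.04],0],[[0.007,0.003,0.1],0],[[0.007,0.003,0.15],0],[[0.007,0.003,0.17],0],[[0.007,0.003,0.185],0],[[0.007,0.003,0.195],0],[[0.007,0.003,0.205],0],[[0.007,0.003,0.205],0]]'

```text
time_s: 16.2
ee_pos: [0.4845, 0.1082, 0.1252]
eef_rot: [3.142, 0.0, 2.647]
force: [0.0, -0.1, -3.1]
grip_width: 0.0247
grip_force: 45.0
```

```bash
python3 -c "
from h import *
rows([[.4845,.108,z] for z in(.120,.111)],2.647)"
```

```text
t 16.2 tcp [0.4845 0.1082 0.1252] rot [3.1416 0.0001 2.6469] F [ 0.0165 -0.0796 -3.0579] w 0.0247
turn -1.5817798796049022e-05
[0.4845 0.108  0.12  ] -> [-0.0004, -0.0011, 0.0261]
[0.4845 0.108  0.111 ] -> [-0.0004, -0.0011, 0.0711]
```

It's free, already ~4 mm into the mouth. Continuing down.

Request:
carry_out --motion '[[[0,0,0.01],0],[[0,0,0.02],0],[[0,0,0.03],0],[[0,0,0.04],0],[[0,0,0.05],0],[[0,0,0.05],0]]'

```text
time_s: 16.8
ee_pos: [0.4842, 0.1082, 0.1147]
eef_rot: [-3.141, -0.001, 2.647]
force: [0.2, -0.5, -4.2]
grip_width: 0.025
grip_force: 45.0
```

Request:
carry_out --motion '[[[0,0,0.005],0],[[0,0,0.01],0],[[0,0,0.015],0],[[0,0,0.02],0],[[0,0,0.02],0]]'

```text
time_s: 17.3
ee_pos: [0.4846, 0.1082, 0.1114]
eef_rot: [3.142, 0.0, 2.647]
force: [-0.2, -0.1, 0.5]
grip_width: 0.0249
grip_force: 45.0
```

Request:
carry_out --motion '[[[0,0,0.004],0],[[0,0,0.008],0],[[0,0,0.008],0],[[0,0,0.008],0]]'

```text
time_s: 17.7
ee_pos: [0.4847, 0.1082, 0.1113]
eef_rot: [3.141, 0.001, 2.647]
force: [-10.0, -2.4, 20.0]
grip_width: 0.0247
grip_force: 45.0
```

```bash
python3 see.py 7 | tail -1; python3 - <<'E'
from lid import *
c=pts("side",7); q=c[np.hypot(c[:,0]-.4846,c[:,1]-.107)<.05]; b=q[abs(q[:,2]-.107)<.008]; print("plate z",np.median(b[:,2]),len(b), "fit",np.linalg.lstsq(np.c_[b[:,:2]-[.4846,.107],np.ones(len(b))],b[:,2],rcond=None)[0])
c6=pts("side",6); q=c6[np.hypot(c6[:,0]-.4846,c6[:,1]-.107)<.05]; b=q[abs(q[:,2]-.161)<.008]; print("hover plate z",np.median(b[:,2]),"expected",.1663-.0314+.027)
E
python3 bar.py | grep -A1 side
```

```text
t 18.2 tcp [0.4847 0.1082 0.1113] rot [3.1412 0.0008 2.647 ] F [-10.0215  -2.8775  20.5428] w 0.0251
plate z 0.10667264159165923 309 fit [0.0018 0.0004 0.1067]
hover plate z 0.16157949818279638 expected 0.16190000000000002
side bar pts 39
 x' [-0.0803 -0.0763 -0.0649]  t [-0.028  -0.0097  0.0556]  z [0.0303 0.0426 0.0464]
```

View pics/c7.png

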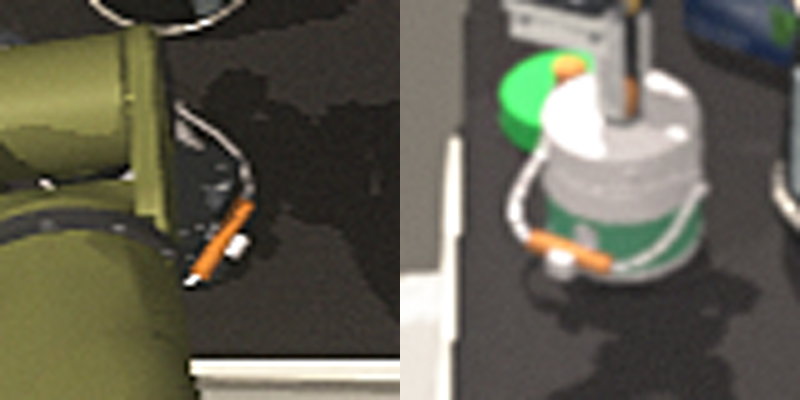

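Plate at 106.7 mm (home = 107), level, 20 N held, and the handle is still in its rest. Now a slow straight lift.

Request:
carry_out --motion '[[[0,0,-0.004],0],[[0,0,-0.008],0],[[0,0,-0.012],0],[[0,0,-0.016],0],[[0,0,-0.02],0],[[0,0,-0.025],0],[[0,0,-0.03],0],[[0,0,-0.035],0],[[0,0,-0.04],0],[[0,0,-0.045],0],[[0,0,-0.05],0],[[0,0,-0.05],0]]'

```text
time_s: 19.5
ee_pos: [0.4846, 0.1082, 0.1198]
eef_rot: [3.141, 0.0, 2.647]
force: [-0.4, -0.1, -1.8]
grip_width: 0.0247
grip_force: 45.0
```

Request:
carry_out --motion '[[[0,0,-0.02],0],[[0,0,-0.04],0],[[0,0,-0.06],0],[[0,0,-0.1],0],[[0,0,-0.16],0],[[0,0,-0.24],0],[[0,0,-0.32],0],[[0,0,-0.38],0],[[0,0,-0.41],0],[[0,0,-0.41],0],[[0,0,-0.41],0]]'

```text
time_s: 20.6
ee_pos: [0.4843, 0.1082, 0.2012]
eef_rot: [-3.141, -0.001, 2.647]
force: [-0.3, -0.3, -1.9]
grip_width: 0.0251
grip_force: 45.0
```

```bash
python3 see.py 8 | tail -1; python3 bar.py | grep -A1 side; python3 - <<'E'
from lid import *
c=pts("side",8); r=np.hypot(c[:,0]-.4846,c[:,1]-.107); b=c[(r<.055)&(abs(c[:,2]-.101)<.012)]; print("flange z",np.percentile(b[:,2],[10,50,90]),len(b)); q=c[(r<.05)&(abs(c[:,2]-.19)<.02)]; print("plate z",np.median(q[:,2]))
E
```

```text
t 21.1 tcp [0.4845 0.1082 0.2016] rot [-3.1415 -0.0001  2.6469] F [-0.1669  0.6983 -0.7191] w 0.025
side bar pts 44
 x' [-0.0813 -0.0767 -0.0674]  t [-0.0281 -0.0031  0.0551]  z [0.0341 0.0431 0.0463]
flange z [0.0969 0.101  0.1046] 402
plate z 0.19636132951412533
```

View pics/c8.png

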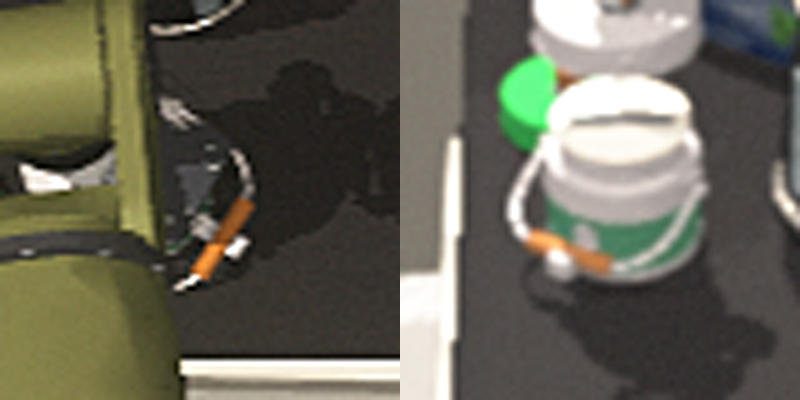

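The inner lid sits in the mouth (side crop ~620,120), the handle is in its rest, and the outer lid is held above. One check of flange height and level.

```bash
python3 - <<'E'
from lid import *
c=pts("side",8); r=np.hypot(c[:,0]-.4856,c[:,1]-.107); b=c[(r<.044)&(abs(c[:,2]-.104)<.012)]
A=np.c_[b[:,:2]-[.4856,.107],np.ones(len(b))]; s=least_squares(lambda s:A@s-b[:,2],[0,0,.104],loss="soft_l1",f_scale=.001).x; print("plane",s,len(b),np.percentile(b[:,2],[25,50,75]))
f=c[(np.hypot(c[:,0]-.4856,c[:,1]-.107)<.06)&(c[:,2]>.097)&(c[:,2]<.11)]; print("bbox x",f[:,0].min(),f[:,0].max(),"y",f[:,1].min(),f[:,1].max())
E
```

```text
plane [0.0062 0.0069 0.1009] 316 [0.0992 0.1009 0.1026]
bbox x 0.44055507296259816 0.5307325164701646 y 0.0600908523325796 0.15521173127604304
```

```bash
python3 - <<'E'
from h import *
print(ctrl.hand_in())
E
```

```text
the job is handed in; nothing more can be done
None
```

The job is handed in, with no verdict returned. By my last measurements the handle is in its rest, the inner lid is level and home in the mouth, and the gripper holds the outer lid level about 7 cm above the mouth. The canister slid about 16 mm while I was swinging the handle.

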